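Lock the stake into the work post and set the bowl on it

TASK

Get the work post ready for chasing: drop the stake's cross-bar foot through the slot in the post's steel plate until the flange lies flat on the plate, then turn the stake a quarter turn (either way) so that the bar is locked square across the slot underneath. Then set the copper bowl, mouth down as it is, over the stake so that it hangs level and centred on the stake's top, and let go. Leave the other things on the table where they are.

Things in the scene. Friction and masses are not known exactly. Their poses are not given: they have to be found in the camera images.
- post: fixed wooden work post, 120 x 120 mm, 98 mm high with an 8 mm steel plate on top. Origin: centre of its underside on the table. Through slot in the plate's centre, 67 mm long along the post's x, 26 mm wide along y; under the plate a hollow 84 x 84 mm, 50 mm deep, where the foot turns freely, without stops (4 mm play between bar and plate)
- post_slot (a point): centre of the slot at the upper face of the plate, 98 mm above the table; x along the slot's length, z up
- rest: fixed dark wooden ring, 108 mm outside, 68 mm hole, 40 mm high; at the start the stake stands in it, its flange on the ring's top, the foot hanging in the hole at any yaw. Origin: centre of its underside on the table
- stake: upright stake, 0.35 to 0.7 kg. Origin: centre of its flange's underside; z up, x along the foot's cross bar. Flange disc 84 mm wide, z 0 to 8 mm. Above: flat-sided aluminium head, 52 mm along x, 30 along y, z 8 to 70 (grip its flats across y). Below: 16 mm round stem and cross bar, 60 mm along x, 20 along y, z -24 to -12. Two yellow marks on the flange lie on the x axis
- stake_top (a point): centre of the flat top of the stake's head, 70 mm above the stake's origin
- bowl: loose copper bowl, 0.2 to 0.33 kg, mouth down on the table. Origin: centre of the rim plane (lowest), z up. Rim 104 mm outside, body 55 mm high, wall 3 mm; flat inner floor, about 80 mm wide, 50 mm above the origin (so it hangs with its origin 20 mm above the stake's). On top a solid round foot, 38 mm wide, z 55 to 91 mm, to grip it by
- punch_a: loose bystander: chasing punch lying on its side, wooden handle and steel tip, 135 long, 20 thick; leave it in place
- punch_b: loose bystander: chasing punch lying on its side, wooden handle and steel tip, 135 long, 20 thick; leave it in place
- punch_c: loose bystander: chasing punch lying on its side, wooden handle and steel tip, 135 long, 20 thick; leave it in place
- hammer: loose bystander: hammer lying on the table, 240 long, nearer to the robot; leave it in place
- vase: loose bystander: copper vase 175 high, 84 wide, origin at its underside; leave it in place
- marble_ring: loose bystander: marble ring, 84 wide, 30 high, origin at its underside; leave it in place
- tin: loose bystander: brass cup, 72 wide, 80 high, origin at its underside; leave it in place
Not all that is in view belongs to the job. Leave any blue, pink or red look-alike of the bowl alone.

How it is judged:
By the outcome, as a careful person would: the job done as asked, in the order asked, and still so for the second after the job is handed in, with the robot touching nothing.
It also fails if it takes over 58 s, if anything falls off the work surface, if the arm or the gripper's body presses on something with over 40 N, if the wrist force passes 120 N, or if a joint passes its speed limit or range.

ROBOT

A 7-joint arm with a two-finger parallel gripper is mounted at the origin on the work surface. World frame = base frame: x ahead of the robot, y to its left, z up, the work surface at z = 0. Lengths are in m, angles in rad, forces in N, time in s.
With the tool pointing down it reaches from about 0.4 to 0.85 m from the base axis. Payload 4.5 kg.
Tool frame: the origin (TCP) lies on the centre line of the jaws, within the pads' length; the fingertips stand 11 mm ahead of it and the grasp point (between the pads) lies 8 mm behind it; z points along the fingers, y is the line along which they close (so a half turn about z gives the same grasp; the last joint's range is limited). The gripper opens to 88 mm and grips with 3 to 60 N. Pads are 18 mm wide; open, the fingers measure 123 mm over their backs; the gripper's body (75 mm by 187 mm) begins 45 mm behind the grasp point.
Start: joints at [-1.174, 0.689, -0.195, 1.565, 0.157, 0.902, -0.215], TCP at [0.222, 0.584, 0.227] pointing down, gripper open.
Joint ranges: [-3.01, 3.01], [-0.46, 2.08], [-1.47, 1.51], [0.13, 2.56], [-1, 4.14], [0.04, 2.09], [-2.66, 2.66]. Speed limits (rad/s): [2.57, 2.57, 3.14, 3.14, 3.14, 3.14, 3.14].

INTERFACE

Orientations are given as a unit quaternion [x, y, z, w].
In Python, from plant import * gives the robot as it stands. The module is installed in compiled form; this text tells all that it offers.
- The arm moves only by the tool send_rows, never from a script. Its argument "motion" is a list of rows, each an object of numbers: "x", "y", "z": the shift along the tool's x, y, z in cm; "rx", "ry", "rz": the turn, a rotation vector about the tool's x, y, z in rad; "jaw": the finger opening in cm, from 0 to 8.81. In form: [{"x": .., "y": .., "z": .., "rx": .., "ry": .., "rz": .., "jaw": ..}, ...]. A call has exactly 5 rows; each row shifts and turns the commanded pose from where the row before left it, along the tool's axes as they then stand; what a row does not reach is not made up. A row lasts 1/10 s, in which the tool goes at most 50 mm and 8.59 degrees, less where a joint would pass 70% of its speed; a pose out of reach is approached as far as the arm can. A call is refused whole if a number of a shift passes 5 or a number of a turn 0.15, either way. A call with a gripper value outside its range is refused whole. The fingers move at their own pace and stop on an object; "grip_force" is the grip in N (left out, the last holds). Time passes only in rows, so rows that do not move let the fingers close, or fill a call up. It gives the time, the measured TCP pose, the force, the opening and the grip force at its end, in the units of the state.
- get_state(): the state, without advancing time (a new reading comes with each control period).
- snapshot(name): name is "scene" or "top"; returns a dict with "img" (480x640x3 uint8, red, green, blue), "vertical_fov" (degrees; the focal length in pixels is half the picture's height over the tangent of half this angle, whatever the lens; pixels are square), "cx", "cy" (the principal point, pixels), "extrinsics" (4x4, takes a point from camera to world coordinates). Camera axes: x right, y up, looking along -z (the intrinsics and any distortion apply to the point x, -y, -z); pixel columns grow to the right and rows downward; lengths in m; the calibration is good to about 2 mm. A picture is of the moment at which its call begins. There is no depth.
- finish_job(): hands the job in; it is judged then, once.
The state is a dict: "clock": time; "q": joint angles; "qd": joint speeds; "joint_torque": joint torques, N m; "tool_pos": TCP position; "eef_rot": TCP orientation; "contact_force": force on the tool from outside, world axes, zero at the start; "moment": the same for the moment, N m; "opening": opening from 0.0 (shut) to 1.0 (fully open); "finger_force": force on a finger pad.
Only numpy, scipy, OpenCV 4.12 (cv2) and the standard library are available. Lean on these libraries where they do the work, as an engineer would, in place of code of your own. Each camera call takes 0.05 s, during which the arm holds its last target. There are 200 camera calls.

## Working session

There is one attempt and no reset: what is moved stays moved. The work goes in short steps, Python scripts to look and compute and a tool call to move; the robot and the scene stay as the last step left them, time stands still between calls to the robot, and variables do not carry over. Pictures are saved under pics/ and viewed, at most 10 in all, crops included, and the job is handed in when it is done.

Besides the shell and the picture viewer there is one more tool, called after "Request:" as a command line: name --argument value ..., lists and objects as JSON in quotes. send_rows: Moves the arm, as the interface text tells. Its arguments: {"type":"object","properties":{"motion":{"type":"array"},"grip_force":{"type":"number"}},"required":["motion"]}

```bash
mkdir -p pics; python3 - <<'E'
from plant import *
import cv2,numpy as np
for n in("scene","top"):
    s=snapshot(n);cv2.imwrite(f"pics/{n}0.png",s["img"][:,:,::-1])
    print(n,s["vertical_fov"],s["cx"],s["cy"],np.round(s["extrinsics"],4).tolist(),[k for k in s])
st=get_state();print({k:np.round(v,3).tolist() for k,v in st.items()})
E
```

```text
scene 50.04973810255903 324.73872890391016 239.49589592069375 [[0.5708, -0.5551, 0.605, 1.3013], [0.8211, 0.3897, -0.4171, -0.4683], [-0.0042, 0.7348, 0.6782, 0.9479], [0.0, 0.0, 0.0, 1.0]] ['img', 'vertical_fov', 'cx', 'cy', 'extrinsics']
top 42.53152876340133 333.2382783362934 246.0795877316531 [[-0.0025, 0.9926, -0.1213, 0.3612], [-0.9997, -0.0053, -0.0222, 0.0575], [-0.0227, 0.1212, 0.9924, 1.373], [0.0, 0.0, 0.0, 1.0]] ['img', 'vertical_fov', 'cx', 'cy', 'extrinsics']
{'clock': 0.1, 'q': [-1.174, 0.69, -0.195, 1.566, 0.157, 0.903, -0.215], 'qd': [0.001, -0.003, 0.0, -0.003, 0.001, 0.001, -0.001], 'joint_torque': [-0.003, -52.851, -1.272, -15.384, -0.053, 0.002, 0.0], 'tool_pos': [0.222, 0.584, 0.226], 'eef_rot': [0.18, 0.984, -0.001, -0.0], 'contact_force': [0.527, -0.09, -0.909], 'moment': [-0.084, 0.063, -0.037], 'finger_force': 0.0, 'opening': 1.004}
```

View pics/top0.png

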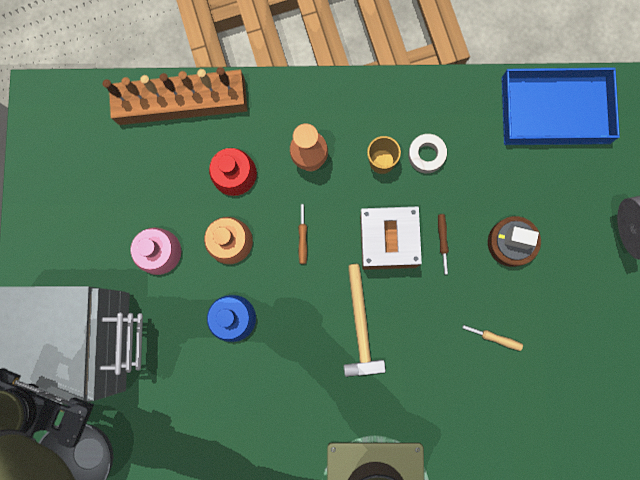

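View pics/scene0.png

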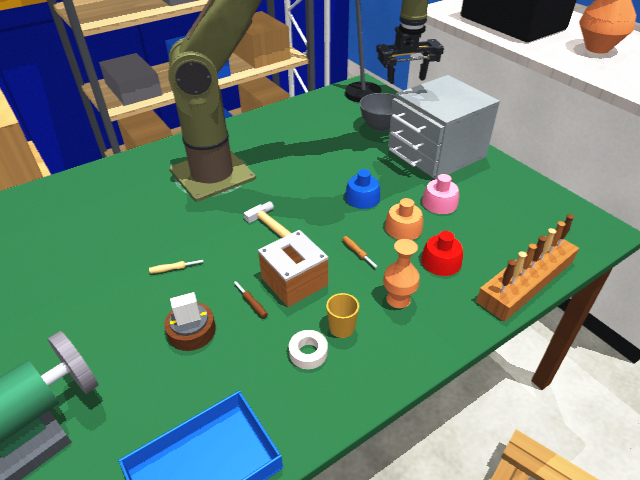

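The top view shows the post slot at about (391,237), the stake head at (524,237) and the copper bowl's foot at (224,237). Next I'll measure these with colour masks.

```bash
cat > h.py <<'E'
from plant import *
import cv2,numpy as np
def ray(s,uv,z):
    f=240/np.tan(np.radians(s["vertical_fov"]/2));E=s["extrinsics"]
    uv=np.atleast_2d(np.asarray(uv,float))
    d=np.c_[(uv[:,0]-s["cx"])/f,-(uv[:,1]-s["cy"])/f,-np.ones(len(uv))]@E[:3,:3].T
    return E[:3,3]+d*((z-E[2,3])/d[:,2])[:,None]
def blob(m,roi):
    x0,y0,x1,y1=roi;k=np.zeros(m.shape,np.uint8);k[y0:y1,x0:x1]=m[y0:y1,x0:x1]
    c=cv2.findContours(k,cv2.RETR_EXTERNAL,cv2.CHAIN_APPROX_NONE)[0]
    return max(c,key=cv2.contourArea)[:,0,:]
def rect(s,m,roi,z):
    p=ray(s,blob(m,roi),z)[:,:2]
    (c,wh,a)=cv2.minAreaRect((p*1e4).astype(np.float32))
    b=cv2.boxPoints((c,wh,a))/1e4; e=[b[1]-b[0],b[2]-b[1]]; L=max(e,key=np.linalg.norm)
    return np.round(np.array(c)/1e4,4),np.round(np.array(wh)/1e4,4),round(float(np.degrees(np.arctan2(L[1],L[0])))%180,1)
E
python3 - <<'E'
from h import *
for n in("top","scene"):
    s=snapshot(n);I=s["img"].astype(int);h=cv2.cvtColor(s["img"],cv2.COLOR_RGB2HSV)
    H,S,V=[h[:,:,i].astype(int) for i in range(3)]
    top=n=="top"
    white=((S<40)&(V>200)).astype(np.uint8)
    R=dict(head=(490,215,550,270),plate=(350,195,432,275),bowl=(200,212,256,268)) if top else dict(head=(165,285,210,330),plate=(250,225,335,300),bowl=(380,192,428,242))
    print(n,"head",rect(s,white,R["head"],.110), "px",cv2.boundingRect(blob(white,R["head"])))
    grey=((S<50)&(V>130)).astype(np.uint8)
    print("plate",rect(s,grey,R["plate"],.098))
    if top:
        slot=((S>60)&(H<25)).astype(np.uint8); print("slot",rect(s,slot,(375,212,405,262),.098))
    cop=((S>60)&(H<25)&(V>60)).astype(np.uint8)
    b=blob(cop,R["bowl"]);print("bowl px",cv2.boundingRect(b))
    yel=((H>22)&(H<35)&(S>150)&(V>150)).astype(np.uint8)
    x0,y0,x1,y1=(485,210,545,270) if top else (160,285,220,350)
    nn,l,st,ce=cv2.connectedComponentsWithStats(yel[y0:y1,x0:x1].copy())
    print("yellow",[(st[i,4],np.round(ce[i]+[x0,y0],1).tolist(),np.round(ray(s,ce[i]+[x0,y0],.048)[0],4).tolist()) for i in range(1,nn)])
    c=s["img"]
    cr=lambda x,y:cv2.resize(c[y-38:y+38,x-34:x+34],(260,290),interpolation=cv2.INTER_CUBIC)
    o=np.hstack([cr(515,240),cr(391,237),cr(226,240)] if top else [cr(190,318),cr(293,265),cr(404,217)])
    cv2.imwrite(f"pics/c_{n}.png",o[:,:,::-1])
    globals()["o"+n]=o
cv2.imwrite("pics/c.png",np.vstack([otop,oscene])[:,:,::-1])
E
```

```text
top head (array([ 0.5346, -0.3076]), array([0.0506, 0.0292]), 76.2) px (512, 227, 27, 19)
plate (array([ 0.5384, -0.0338]), array([0.1224, 0.1215]), 1.9)
slot (array([ 0.5377, -0.0337]), array([0.0639, 0.0252]), 1.7)
bowl px (204, 217, 49, 47)
yellow [(np.int32(12), [501.3, 235.8], [0.5435, -0.2754, 0.048])]
scene head (array([ 0.5354, -0.3092]), array([0.0523, 0.0322]), 78.9) px (170, 292, 27, 17)
plate (array([ 0.5393, -0.036 ]), array([0.1265, 0.1231]), 1.9)
bowl px (385, 198, 38, 44)
yellow [(np.int32(15), [203.0, 313.4], [0.5422, -0.2767, 0.048]), (np.int32(17), [172.4, 321.8], [0.5252, -0.342, 0.048])]
```

View pics/c.png

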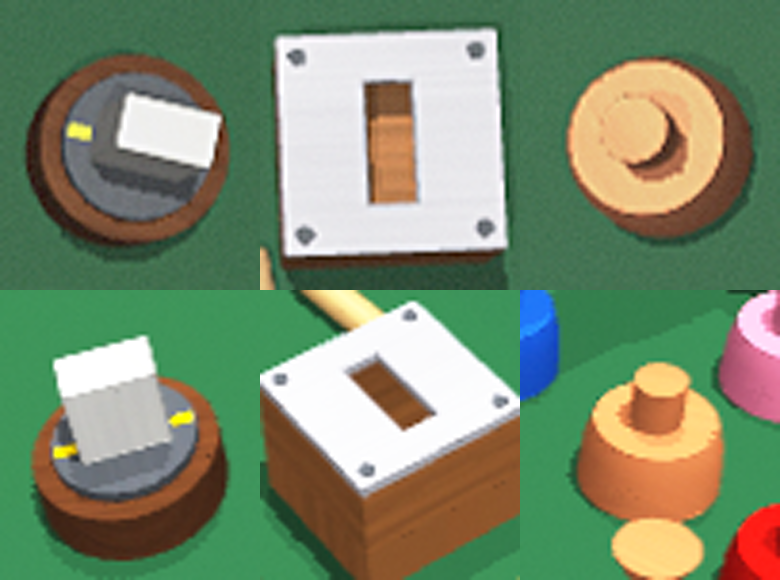

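Crops: the stake's yellow marks and its white head agree, the slot runs along world x, and the bowl's foot top is at about (223,236). Estimates: stake (.5345, -.309) with yaw 76°, post (.538, -.034) with yaw 1.8°. First move: rise and turn the wrist.

Request:
send_rows --motion '[{"z":-2,"rz":0.146,"jaw":8.8},{"z":-2,"rz":0.146},{"z":-2,"rz":0.146},{"z":-2,"rz":0.146},{"z":-2,"rz":0.146}]'

```text
schema error: expected keys x, y, z, rx, ry, rz, jaw
```

Request:
send_rows --motion '[{"z":-1,"rz":0.146},{"z":-1,"rz":0.146},{"z":-1,"rz":0.146},{"z":-1,"rz":0.146},{"z":-1,"rz":0.146}]'

```text
schema error: expected keys x, y, z, rx, ry, rz, jaw
```

```bash
cat >> h.py <<'E'
from scipy.spatial.transform import Rotation as Ro
def rep():
    s=get_state();R=Ro.from_quat(s["eef_rot"]).as_matrix()
    print("t",round(s["clock"],2),"p",np.round(s["tool_pos"],4),"zax",np.round(R[:,2],3),"yaw_y",round(np.degrees(np.arctan2(R[1,1],R[0,1])),2),"q",np.round(s["q"],2),"F",np.round(s["contact_force"],1),"M",np.round(s["moment"],2),"op",round(s["opening"]*8.81,2),"ff",round(s["finger_force"],1));return s,R
def to(p,yaw=None):
    s,R=rep();d=R.T@(np.array(p)-s["tool_pos"])*100
    y=np.degrees(np.arctan2(R[1,1],R[0,1]))
    print("shift cm",np.round(d,2),"" if yaw is None else "rz %.3f"%np.radians(-(((yaw-y)+180)%360-180)))
E
python3 - <<'E'
from h import *
rep();to([.53,.30,.376],-14.2)
s=snapshot("top");print("bowl foot top",ray(s,[222.6,236],.091))
E
```

```text
t 0.2 p [0.2217 0.584  0.226 ] zax [-0.    -0.001 -1.   ] yaw_y 69.22 q [-1.17  0.69 -0.19  1.57  0.16  0.9  -0.22] F [ 0.1 -0.1 -0.1] M [ 0.01 -0.    0.02] op 8.79 ff 0.0
t 0.2 p [0.2217 0.584  0.226 ] zax [-0.    -0.001 -1.   ] yaw_y 69.22 q [-1.17  0.69 -0.19  1.57  0.16  0.9  -0.22] F [ 0.1 -0.1 -0.1] M [ 0.01 -0.    0.02] op 8.79 ff 0.0
shift cm [-38.9  -15.62 -14.98] rz 1.456
bowl foot top [[0.54057126 0.31941808 0.091     ]]
```

All keys are needed in every row.

Request:
send_rows --motion '[{"x":0,"y":0,"z":-2,"rx":0,"ry":0,"rz":0.146,"jaw":8.8},{"x":0,"y":0,"z":-2,"rx":0,"ry":0,"rz":0.146,"jaw":8.8},{"x":0,"y":0,"z":-2,"rx":0,"ry":0,"rz":0.146,"jaw":8.8},{"x":0,"y":0,"z":-2,"rx":0,"ry":0,"rz":0.146,"jaw":8.8},{"x":0,"y":0,"z":-2,"rx":0,"ry":0,"rz":0.146,"jaw":8.8}]'

```text
clock: 0.75
tool_pos: [0.2216, 0.5842, 0.3272]
eef_rot: [0.522, 0.853, -0.0, -0.0]
contact_force: [0.2, 0.8, -1.0]
opening: 0.998
finger_force: 0.0
```

Request:
send_rows --motion '[{"x":0,"y":0,"z":-1,"rx":0,"ry":0,"rz":0.146,"jaw":8.8},{"x":0,"y":0,"z":-1,"rx":0,"ry":0,"rz":0.146,"jaw":8.8},{"x":0,"y":0,"z":-1,"rx":0,"ry":0,"rz":0.146,"jaw":8.8},{"x":0,"y":0,"z":-1,"rx":0,"ry":0,"rz":0.146,"jaw":8.8},{"x":0,"y":0,"z":-1,"rx":0,"ry":0,"rz":0.146,"jaw":8.8}]'

```text
clock: 1.25
tool_pos: [0.2216, 0.5842, 0.3768]
eef_rot: [0.792, 0.61, -0.0, 0.0]
contact_force: [-0.2, -0.4, 0.4]
opening: 0.998
finger_force: 0.0
```

```bash
python3 -c "
from h import *
to([.53,.30,.376],-14.2)"
```

```text
t 1.25 p [0.2216 0.5842 0.3768] zax [-0. -0. -1.] yaw_y -14.77 q [-1.4   0.56  0.23  1.35 -0.13  1.24 -1.43] F [-0.2 -0.4  0.4] M [-0.05  0.05  0.01] op 8.8 ff 0.0
shift cm [-19.62  37.07   0.08] rz -0.010
```

Request:
send_rows --motion '[{"x":-1.96,"y":3.7,"z":0,"rx":0,"ry":0,"rz":0,"jaw":8.8},{"x":-1.96,"y":3.7,"z":0,"rx":0,"ry":0,"rz":0,"jaw":8.8},{"x":-1.96,"y":3.7,"z":0,"rx":0,"ry":0,"rz":0,"jaw":8.8},{"x":-1.96,"y":3.7,"z":0,"rx":0,"ry":0,"rz":0,"jaw":8.8},{"x":-1.96,"y":3.7,"z":0,"rx":0,"ry":0,"rz":0,"jaw":8.8}]'

```text
clock: 1.75
tool_pos: [0.3774, 0.442, 0.3765]
eef_rot: [0.79, 0.613, -0.0, -0.0]
contact_force: [1.3, 0.0, 0.4]
opening: 0.995
finger_force: 0.0
```

Request:
send_rows --motion '[{"x":-1.96,"y":3.7,"z":0,"rx":0,"ry":0,"rz":0,"jaw":8.8},{"x":-1.96,"y":3.7,"z":0,"rx":0,"ry":0,"rz":0,"jaw":8.8},{"x":-1.96,"y":3.7,"z":0,"rx":0,"ry":0,"rz":0,"jaw":8.8},{"x":-1.96,"y":3.7,"z":0,"rx":0,"ry":0,"rz":0,"jaw":8.8},{"x":-1.96,"y":3.7,"z":0,"rx":0,"ry":0,"rz":0,"jaw":8.8}]'

```text
clock: 2.25
tool_pos: [0.5321, 0.3011, 0.3765]
eef_rot: [0.79, 0.613, -0.0, -0.0]
contact_force: [0.8, 0.9, -0.6]
opening: 0.998
finger_force: 0.0
```

Request:
send_rows --motion '[{"x":-3.9,"y":1.0,"z":0.8,"rx":0,"ry":0,"rz":0,"jaw":8.8},{"x":-3.9,"y":1.0,"z":0.8,"rx":0,"ry":0,"rz":0,"jaw":8.8},{"x":-3.9,"y":1.0,"z":0.8,"rx":0,"ry":0,"rz":0,"jaw":8.8},{"x":-3.9,"y":1.0,"z":0.8,"rx":0,"ry":0,"rz":0,"jaw":8.8},{"x":-3.9,"y":1.0,"z":0.8,"rx":0,"ry":0,"rz":0,"jaw":8.8}]'

```text
clock: 2.75
tool_pos: [0.5307, 0.0995, 0.3362]
eef_rot: [0.79, 0.613, 0.0, -0.0]
contact_force: [1.1, -0.3, 0.6]
opening: 0.999
finger_force: 0.0
```

Request:
send_rows --motion '[{"x":-3.9,"y":1.0,"z":0.8,"rx":0,"ry":0,"rz":0,"jaw":8.8},{"x":-3.9,"y":1.0,"z":0.8,"rx":0,"ry":0,"rz":0,"jaw":8.8},{"x":-3.9,"y":1.0,"z":0.8,"rx":0,"ry":0,"rz":0,"jaw":8.8},{"x":-3.9,"y":1.0,"z":0.8,"rx":0,"ry":0,"rz":0,"jaw":8.8},{"x":-3.9,"y":1.0,"z":0.8,"rx":0,"ry":0,"rz":0,"jaw":8.8}]'

```text
clock: 3.25
tool_pos: [0.5306, -0.1017, 0.2962]
eef_rot: [0.79, 0.613, 0.0, -0.0]
contact_force: [0.1, 0.0, 0.2]
opening: 0.997
finger_force: 0.0
```

Request:
send_rows --motion '[{"x":-3.9,"y":1.0,"z":0.8,"rx":0,"ry":0,"rz":0,"jaw":8.8},{"x":-3.9,"y":1.0,"z":0.8,"rx":0,"ry":0,"rz":0,"jaw":8.8},{"x":-3.9,"y":1.0,"z":0.8,"rx":0,"ry":0,"rz":0,"jaw":8.8},{"x":-3.9,"y":1.0,"z":0.8,"rx":0,"ry":0,"rz":0,"jaw":8.8},{"x":-3.9,"y":1.0,"z":0.8,"rx":0,"ry":0,"rz":0,"jaw":8.8}]'

```text
clock: 3.75
tool_pos: [0.5305, -0.303, 0.2561]
eef_rot: [0.79, 0.613, 0.0, -0.0]
contact_force: [1.0, -0.3, 0.1]
opening: 0.999
finger_force: 0.0
```

```bash
python3 -c "
from h import *
to([.5345,-.309,.076],-14.2)
s=snapshot('top');h=cv2.cvtColor(s['img'],cv2.COLOR_RGB2HSV);H,S,V=[h[:,:,i].astype(int) for i in range(3)]
m=((S>60)&((H<22)|(H>178))&(V>60)).astype(np.uint8)
b=blob(m,(200,212,256,268));print('bowl px',cv2.boundingRect(b))
g=blob(((S>70)&(H<22)&(V>205)).astype(np.uint8),(200,212,256,268));c,wh,a=cv2.fitEllipse(g);print(c,wh,ray(s,c,.055))
"
```

```text
t 3.75 p [ 0.5305 -0.303   0.2561] zax [ 0.  0. -1.] yaw_y -14.42 q [ 0.32  0.64  0.22  1.59 -0.16  0.93  0.34] F [ 1.  -0.3  0.1] M [-0.08  0.02 -0.01] op 8.8 ff 0.0
shift cm [-0.49  0.54 18.01] rz -0.004
bowl px (204, 217, 49, 47)
(224.70237731933594, 237.71351623535156) (38.749759674072266, 39.83036422729492) [[0.54183527 0.32212533 0.055     ]]
```

Request:
send_rows --motion '[{"x":-0.24,"y":0.27,"z":4,"rx":0,"ry":0,"rz":0,"jaw":8.8},{"x":-0.24,"y":0.27,"z":4,"rx":0,"ry":0,"rz":0,"jaw":8.8},{"x":0,"y":0,"z":4,"rx":0,"ry":0,"rz":0,"jaw":8.8},{"x":0,"y":0,"z":3,"rx":0,"ry":0,"rz":0,"jaw":8.8},{"x":0,"y":0,"z":2.8,"rx":0,"ry":0,"rz":0,"jaw":8.8}]'

```text
clock: 4.3
tool_pos: [0.5343, -0.307, 0.0767]
eef_rot: [0.79, 0.613, -0.0, -0.001]
contact_force: [-0.0, 0.9, 0.6]
opening: 0.996
finger_force: 0.0
```

Request:
send_rows --motion '[{"x":0,"y":0,"z":0,"rx":0,"ry":0,"rz":0,"jaw":4.5},{"x":0,"y":0,"z":0,"rx":0,"ry":0,"rz":0,"jaw":2.5},{"x":0,"y":0,"z":0,"rx":0,"ry":0,"rz":0,"jaw":2.5},{"x":0,"y":0,"z":0,"rx":0,"ry":0,"rz":0,"jaw":2.5},{"x":0,"y":0,"z":0,"rx":0,"ry":0,"rz":0,"jaw":2.5}]' --grip_force 40

```text
clock: 4.8
tool_pos: [0.5355, -0.308, 0.0798]
eef_rot: [0.79, 0.613, 0.001, 0.001]
contact_force: [0.3, 0.0, -0.1]
opening: 0.569
finger_force: 0.0
```

```bash
python3 -c "
from h import *
rep()"
```

```text
t 4.8 p [ 0.5355 -0.308   0.0798] zax [ 0.002 -0.001 -1.   ] yaw_y -14.44 q [ 0.37  0.88  0.15  1.71 -0.21  0.56  0.39] F [ 0.3  0.  -0.1] M [-0.08  0.08  0.03] op 5.02 ff 0.0
```

Request:
send_rows --motion '[{"x":0,"y":0,"z":0,"rx":0,"ry":0,"rz":0,"jaw":2.5},{"x":0,"y":0,"z":0,"rx":0,"ry":0,"rz":0,"jaw":2.5},{"x":0,"y":0,"z":0,"rx":0,"ry":0,"rz":0,"jaw":2.5},{"x":0,"y":0,"z":0,"rx":0,"ry":0,"rz":0,"jaw":2.5},{"x":0,"y":0,"z":0,"rx":0,"ry":0,"rz":0,"jaw":2.5}]' --grip_force 40

```text
clock: 5.3
tool_pos: [0.535, -0.3077, 0.0788]
eef_rot: [0.79, 0.613, 0.0, 0.0]
contact_force: [0.9, -0.4, 2.8]
opening: 0.337
finger_force: 40.0
```

```bash
python3 -c "
from h import *
rep()"
```

```text
t 5.3 p [ 0.535  -0.3077  0.0788] zax [ 0.001 -0.    -1.   ] yaw_y -14.44 q [ 0.37  0.88  0.15  1.71 -0.21  0.56  0.39] F [ 0.9 -0.4  2.8] M [0.03 0.05 0.01] op 2.97 ff 40.0
```

Request:
send_rows --motion '[{"x":0,"y":0,"z":-1.5,"rx":0,"ry":0,"rz":0,"jaw":2.5},{"x":0,"y":0,"z":-3,"rx":0,"ry":0,"rz":0,"jaw":2.5},{"x":0,"y":0,"z":-3,"rx":0,"ry":0,"rz":0,"jaw":2.5},{"x":0,"y":0,"z":-3,"rx":0,"ry":0,"rz":0.1,"jaw":2.5},{"x":0,"y":0,"z":-3,"rx":0,"ry":0,"rz":0.13,"jaw":2.5}]'

```text
clock: 5.8
tool_pos: [0.5337, -0.3071, 0.2148]
eef_rot: [0.857, 0.516, -0.0, -0.001]
contact_force: [0.2, 0.7, -3.7]
opening: 0.333
finger_force: 40.0
```

Request:
send_rows --motion '[{"x":0,"y":0,"z":0,"rx":0,"ry":0,"rz":0.13,"jaw":2.5},{"x":0,"y":0,"z":0,"rx":0,"ry":0,"rz":0.13,"jaw":2.5},{"x":0,"y":0,"z":0,"rx":0,"ry":0,"rz":0.13,"jaw":2.5},{"x":0,"y":0,"z":0,"rx":0,"ry":0,"rz":0.13,"jaw":2.5},{"x":0,"y":0,"z":0,"rx":0,"ry":0,"rz":0.13,"jaw":2.5}]'

```text
clock: 6.3
tool_pos: [0.5339, -0.3068, 0.2136]
eef_rot: [0.977, 0.215, -0.0, -0.001]
contact_force: [-0.4, 0.7, -3.6]
opening: 0.339
finger_force: 40.0
```

Request:
send_rows --motion '[{"x":0,"y":0,"z":0,"rx":0,"ry":0,"rz":0.13,"jaw":2.5},{"x":0,"y":0,"z":0,"rx":0,"ry":0,"rz":0.13,"jaw":2.5},{"x":0,"y":0,"z":0,"rx":0,"ry":0,"rz":0.13,"jaw":2.5},{"x":0,"y":0,"z":0,"rx":0,"ry":0,"rz":0.02,"jaw":2.5},{"x":0,"y":0,"z":0,"rx":0,"ry":0,"rz":0,"jaw":2.5}]'

```text
clock: 6.8
tool_pos: [0.5343, -0.307, 0.2134]
eef_rot: [1.0, 0.016, -0.0, -0.0]
contact_force: [-0.4, -0.7, -4.7]
opening: 0.338
finger_force: 40.0
```

```bash
python3 -c "
from h import *
to([.5385,-.0345,.21],-88.2)
s=snapshot('scene');cv2.imwrite('pics/lift.png',s['img'][160:400,60:380][:,:,::-1].repeat(2,0).repeat(2,1))"
```

```text
t 6.8 p [ 0.5343 -0.307   0.2134] zax [-0.001  0.001 -1.   ] yaw_y -88.2 q [ 0.14  0.76  0.59  1.63 -0.51  0.91 -0.62] F [-0.4 -0.7 -4.7] M [0.02 0.14 0.01] op 2.98 ff 40.0
shift cm [  1.27 -27.22   0.36] rz -0.000
```

View pics/lift.png

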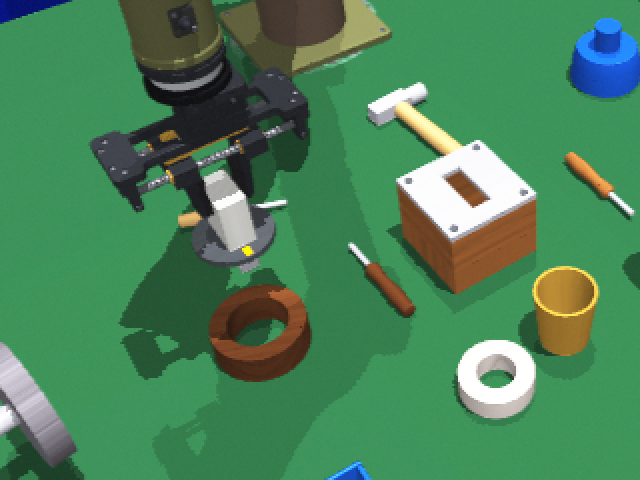

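The stake is held upright and clear of the ring. Next I carry it over the post.

Request:
send_rows --motion '[{"x":0.2,"y":-3.9,"z":0,"rx":0,"ry":0,"rz":0,"jaw":2.5},{"x":0.2,"y":-3.9,"z":0,"rx":0,"ry":0,"rz":0,"jaw":2.5},{"x":0.2,"y":-3.9,"z":0,"rx":0,"ry":0,"rz":0,"jaw":2.5},{"x":0.2,"y":-3.9,"z":0,"rx":0,"ry":0,"rz":0,"jaw":2.5},{"x":0.2,"y":-3.9,"z":0,"rx":0,"ry":0,"rz":0,"jaw":2.5}]'

```text
clock: 7.35
tool_pos: [0.5389, -0.1108, 0.2137]
eef_rot: [1.0, 0.015, 0.0, -0.0]
contact_force: [0.1, 0.1, -4.3]
opening: 0.332
finger_force: 40.0
```

Request:
send_rows --motion '[{"x":0.2,"y":-3.9,"z":0,"rx":0,"ry":0,"rz":0,"jaw":2.5},{"x":0.07,"y":-2.5,"z":0,"rx":0,"ry":0,"rz":0,"jaw":2.5},{"x":0,"y":-1.3,"z":0,"rx":0,"ry":0,"rz":0,"jaw":2.5},{"x":0,"y":0,"z":0.5,"rx":0,"ry":0,"rz":0,"jaw":2.5},{"x":0,"y":0,"z":0.5,"rx":0,"ry":0,"rz":0,"jaw":2.5}]'

```text
clock: 7.85
tool_pos: [0.5396, -0.0372, 0.2035]
eef_rot: [1.0, 0.014, 0.0, 0.001]
contact_force: [0.1, -0.1, -3.5]
opening: 0.336
finger_force: 40.0
```

```bash
python3 -c "
from h import *
st,R=rep()
to([.5385,-.0345,.21],-88.2)
a=snapshot('scene');b=snapshot('top')
for s in (a,b):
  h=cv2.cvtColor(s['img'],cv2.COLOR_RGB2HSV);H,S,V=[h[:,:,i].astype(int) for i in range(3)]
  y=((H>22)&(H<35)&(S>150)&(V>150)).astype(np.uint8)
  n,l,t,c=cv2.connectedComponentsWithStats(y)
  for i in range(1,n):
    w=ray(s,c[i],st['tool_pos'][2]-.0388+.008)[0]
    if np.hypot(*(w[:2]-[.538,-.034]))<.07: print(t[i,4],np.round(c[i],1),np.round(w,4))
A=cv2.resize(a['img'][190:320,215:345],(560,560),interpolation=2)
cv2.imwrite('pics/over.png',A[:,:,::-1])"
```

```text
t 7.85 p [ 0.5396 -0.0372  0.2035] zax [ 0.001 -0.001 -1.   ] yaw_y -88.4 q [-0.38  0.69  0.63  1.87 -0.57  0.76 -0.98] F [ 0.1 -0.1 -3.5] M [-0.09  0.14 -0.01] op 2.96 ff 40.0
t 7.85 p [ 0.5396 -0.0372  0.2035] zax [ 0.001 -0.001 -1.   ] yaw_y -88.4 q [-0.38  0.69  0.63  1.87 -0.57  0.76 -0.98] F [ 0.1 -0.1 -3.5] M [-0.09  0.14 -0.01] op 2.96 ff 40.0
shift cm [-0.11 -0.27 -0.65] rz -0.004
13 [298.2 237.6] [ 0.5706 -0.0366  0.1727]
```

View pics/over.png

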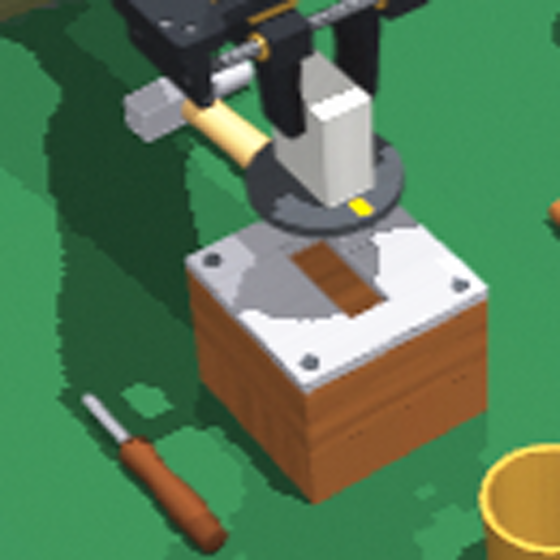

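The stake is over the slot and aligned with it. I'll shift about 2.5 mm in y, lower to just above the plate, then recheck.

Request:
send_rows --motion '[{"x":0.05,"y":-0.25,"z":1,"rx":0,"ry":0,"rz":0,"jaw":2.5},{"x":0,"y":0,"z":1,"rx":0,"ry":0,"rz":0,"jaw":2.5},{"x":0,"y":0,"z":1,"rx":0,"ry":0,"rz":0,"jaw":2.5},{"x":0,"y":0,"z":0.8,"rx":0,"ry":0,"rz":0,"jaw":2.5},{"x":0,"y":0,"z":0,"rx":0,"ry":0,"rz":0,"jaw":2.5}]'

```text
clock: 8.45
tool_pos: [0.539, -0.0327, 0.1641]
eef_rot: [1.0, 0.014, -0.001, -0.0]
contact_force: [0.3, -0.2, -4.7]
opening: 0.334
finger_force: 40.0
```

```bash
python3 -c "
from h import *
st,R=rep()
s=snapshot('scene')
h=cv2.cvtColor(s['img'],cv2.COLOR_RGB2HSV);H,S,V=[h[:,:,i].astype(int) for i in range(3)]
y=((H>22)&(H<35)&(S>150)&(V>150)).astype(np.uint8)
n,l,t,c=cv2.connectedComponentsWithStats(y)
for i in range(1,n):
    w=ray(s,c[i],st['tool_pos'][2]-.0388+.008)[0]
    if np.hypot(*(w[:2]-[.538,-.034]))<.07: print(t[i,4],np.round(c[i],1),np.round(w,4))
A=cv2.resize(s['img'][205:305,240:340],(600,600),interpolation=2)
cv2.imwrite('pics/near.png',A[:,:,::-1])"
```

```text
t 8.45 p [ 0.539  -0.0327  0.1641] zax [-0.003  0.    -1.   ] yaw_y -88.36 q [-0.35  0.74  0.57  1.91 -0.62  0.68 -0.94] F [ 0.3 -0.2 -4.7] M [ 0.02  0.17 -0.02] op 2.94 ff 40.0
13 [300.2 249.6] [ 0.5703 -0.0328  0.1333]
```

View pics/near.png

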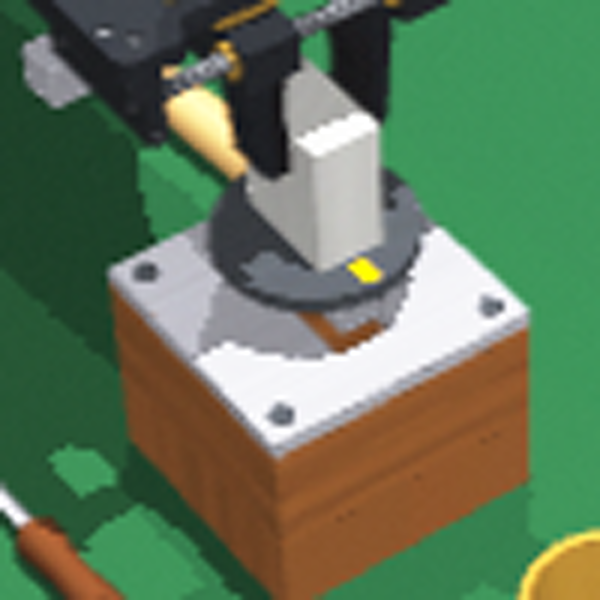

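The bar sits a little to the +y side of the slot and short of its +x end. I'll correct by +1.5 mm in x and -1.7 mm in y, then go down in slow rows.

Request:
send_rows --motion '[{"x":0.15,"y":0.17,"z":0,"rx":0,"ry":0,"rz":0,"jaw":2.5},{"x":0,"y":0,"z":0.2,"rx":0,"ry":0,"rz":0,"jaw":2.5},{"x":0,"y":0,"z":0.3,"rx":0,"ry":0,"rz":0,"jaw":2.5},{"x":0,"y":0,"z":0.3,"rx":0,"ry":0,"rz":0,"jaw":2.5},{"x":0,"y":0,"z":0.2,"rx":0,"ry":0,"rz":0,"jaw":2.5}]'

```text
clock: 9.0
tool_pos: [0.5414, -0.0344, 0.1552]
eef_rot: [1.0, 0.014, -0.0, -0.0]
contact_force: [-0.0, -0.1, -4.2]
opening: 0.332
finger_force: 40.0
```

```bash
python3 -c "
from h import *
rep()"
```

```text
t 9.0 p [ 0.5414 -0.0344  0.1552] zax [-0.  0. -1.] yaw_y -88.34 q [-0.34  0.76  0.56  1.91 -0.64  0.66 -0.93] F [-0.  -0.1 -4.2] M [ 0.    0.17 -0.02] op 2.93 ff 40.0
```

Force is unchanged with the bar bottom below the plate's upper face, so it is in. I'll continue down.

Request:
send_rows --motion '[{"x":0,"y":0,"z":0.4,"rx":0,"ry":0,"rz":0,"jaw":2.5},{"x":0,"y":0,"z":0.4,"rx":0,"ry":0,"rz":0,"jaw":2.5},{"x":0,"y":0,"z":0.4,"rx":0,"ry":0,"rz":0,"jaw":2.5},{"x":0,"y":0,"z":0.3,"rx":0,"ry":0,"rz":0,"jaw":2.5},{"x":0,"y":0,"z":0.1,"rx":0,"ry":0,"rz":0,"jaw":2.5}]'

```text
clock: 9.5
tool_pos: [0.5413, -0.0344, 0.1391]
eef_rot: [1.0, 0.014, -0.0, -0.0]
contact_force: [-0.3, 0.3, -4.2]
opening: 0.334
finger_force: 40.0
```

```bash
python3 -c "
from h import *
rep()"
```

```text
t 9.5 p [ 0.5413 -0.0344  0.1391] zax [-0.001  0.    -1.   ] yaw_y -88.35 q [-0.33  0.78  0.53  1.92 -0.66  0.62 -0.91] F [-0.3  0.3 -4.2] M [-0.03  0.16 -0.03] op 2.94 ff 40.0
```

Request:
send_rows --motion '[{"x":0,"y":0,"z":0.1,"rx":0,"ry":0,"rz":0,"jaw":2.5},{"x":0,"y":0,"z":0.1,"rx":0,"ry":0,"rz":0,"jaw":2.5},{"x":0,"y":0,"z":0.05,"rx":0,"ry":0,"rz":0,"jaw":2.5},{"x":0,"y":0,"z":0,"rx":0,"ry":0,"rz":0,"jaw":2.5},{"x":0,"y":0,"z":0,"rx":0,"ry":0,"rz":0,"jaw":2.5}]'

```text
clock: 10.0
tool_pos: [0.5416, -0.0345, 0.137]
eef_rot: [1.0, 0.014, 0.0, -0.0]
contact_force: [-0.7, 0.0, -3.6]
opening: 0.338
finger_force: 40.0
```

```bash
python3 -c "
from h import *
rep()"
```

```text
t 10.0 p [ 0.5416 -0.0345  0.137 ] zax [ 0.  0. -1.] yaw_y -88.35 q [-0.33  0.78  0.53  1.92 -0.66  0.62 -0.91] F [-0.7  0.  -3.6] M [ 0.02  0.1  -0.02] op 2.98 ff 40.0
```

Request:
send_rows --motion '[{"x":0,"y":0,"z":0.05,"rx":0,"ry":0,"rz":0,"jaw":2.5},{"x":0,"y":0,"z":0.05,"rx":0,"ry":0,"rz":0,"jaw":2.5},{"x":0,"y":0,"z":0.05,"rx":0,"ry":0,"rz":0,"jaw":2.5},{"x":0,"y":0,"z":0,"rx":0,"ry":0,"rz":0,"jaw":2.5},{"x":0,"y":0,"z":0,"rx":0,"ry":0,"rz":0,"jaw":2.5}]'

```text
clock: 10.5
tool_pos: [0.5416, -0.0346, 0.1367]
eef_rot: [1.0, 0.014, 0.001, -0.0]
contact_force: [-2.3, 1.3, 7.7]
opening: 0.337
finger_force: 40.0
```

```bash
python3 -c "
from h import *
rep()"
```

```text
t 10.5 p [ 0.5416 -0.0346  0.1367] zax [ 0.001  0.001 -1.   ] yaw_y -88.36 q [-0.32  0.78  0.53  1.92 -0.66  0.62 -0.91] F [-2.3  1.3  7.7] M [0.2  0.78 0.03] op 2.97 ff 40.0
```

The flange is seated: the upward load changed by about 12 N. Now the quarter turn, ccw.

Request:
send_rows --motion '[{"x":0,"y":0,"z":0,"rx":0,"ry":0,"rz":-0.11,"jaw":2.5},{"x":0,"y":0,"z":0,"rx":0,"ry":0,"rz":-0.11,"jaw":2.5},{"x":0,"y":0,"z":0,"rx":0,"ry":0,"rz":-0.11,"jaw":2.5},{"x":0,"y":0,"z":0,"rx":0,"ry":0,"rz":-0.11,"jaw":2.5},{"x":0,"y":0,"z":0,"rx":0,"ry":0,"rz":-0.11,"jaw":2.5}]'

```text
clock: 11.0
tool_pos: [0.543, -0.0344, 0.1367]
eef_rot: [0.958, 0.287, 0.002, 0.0]
contact_force: [-0.5, 1.4, 5.1]
opening: 0.337
finger_force: 40.0
```

```bash
python3 -c "
from h import *
to([.5416,-.0346,.1367],1.8)"
```

```text
t 11.0 p [ 0.543  -0.0344  0.1367] zax [ 0.003  0.001 -1.   ] yaw_y -56.62 q [-0.24  0.75  0.37  1.92 -0.49  0.56 -0.53] F [-0.5  1.4  5.1] M [ 0.38  0.22 -0.12] op 2.96 ff 40.0
shift cm [-0.13 -0.06 -0.  ] rz -1.020
```

Request:
send_rows --motion '[{"x":0,"y":0,"z":0,"rx":0,"ry":0,"rz":-0.11,"jaw":2.5},{"x":0,"y":0,"z":0,"rx":0,"ry":0,"rz":-0.11,"jaw":2.5},{"x":0,"y":0,"z":0,"rx":0,"ry":0,"rz":-0.11,"jaw":2.5},{"x":0,"y":0,"z":0,"rx":0,"ry":0,"rz":-0.11,"jaw":2.5},{"x":0,"y":0,"z":0,"rx":0,"ry":0,"rz":-0.11,"jaw":2.5}]'

```text
clock: 11.5
tool_pos: [0.5426, -0.034, 0.1367]
eef_rot: [0.844, 0.537, 0.001, 0.0]
contact_force: [-1.0, 1.6, 5.5]
opening: 0.336
finger_force: 40.0
```

Request:
send_rows --motion '[{"x":0,"y":0,"z":0,"rx":0,"ry":0,"rz":-0.11,"jaw":2.5},{"x":0,"y":0,"z":0,"rx":0,"ry":0,"rz":-0.11,"jaw":2.5},{"x":0,"y":0,"z":0,"rx":0,"ry":0,"rz":-0.11,"jaw":2.5},{"x":0,"y":0,"z":0,"rx":0,"ry":0,"rz":-0.11,"jaw":2.5},{"x":0,"y":0,"z":0,"rx":0,"ry":0,"rz":-0.03,"jaw":2.5}]'

```text
clock: 12.0
tool_pos: [0.5422, -0.0342, 0.1367]
eef_rot: [0.696, 0.718, 0.001, 0.0]
contact_force: [-0.9, 2.2, 7.3]
opening: 0.338
finger_force: 40.0
```

```bash
python3 -c "
from h import *
to([.5416,-.0346,.1367],1.8)
s=snapshot('scene')
h=cv2.cvtColor(s['img'],cv2.COLOR_RGB2HSV);H,S,V=[h[:,:,i].astype(int) for i in range(3)]
y=((H>22)&(H<35)&(S>150)&(V>150)).astype(np.uint8)
n,l,t,c=cv2.connectedComponentsWithStats(y)
for i in range(1,n):
    w=ray(s,c[i],.106)[0]
    if np.hypot(*(w[:2]-[.538,-.034]))<.07: print(t[i,4],np.round(c[i],1),np.round(w,4))
"
```

```text
t 12.0 p [ 0.5422 -0.0342  0.1367] zax [ 0.002  0.001 -1.   ] yaw_y 1.73 q [-0.08  0.72  0.1   1.91 -0.13  0.52  0.14] F [-0.9  2.2  7.3] M [ 0.23  0.49 -0.21] op 2.97 ff 40.0
shift cm [-0.04 -0.06 -0.  ] rz -0.001
6 [305.8 245.2] [0.5408 0.0012 0.106 ]
10 [281.3 257.2] [ 0.5421 -0.068   0.106 ]
```

Turned: yaw is 91–92° against the post's 1.8°. I'll nudge the stake toward the slot centre and release.

Request:
send_rows --motion '[{"x":-0.15,"y":-0.2,"z":0,"rx":0,"ry":0,"rz":0,"jaw":2.5},{"x":0,"y":0,"z":0,"rx":0,"ry":0,"rz":0,"jaw":2.5},{"x":0,"y":0,"z":0,"rx":0,"ry":0,"rz":0,"jaw":2.5},{"x":0,"y":0,"z":0,"rx":0,"ry":0,"rz":0,"jaw":5},{"x":0,"y":0,"z":0,"rx":0,"ry":0,"rz":0,"jaw":7}]'

```text
clock: 12.55
tool_pos: [0.5393, -0.0368, 0.1355]
eef_rot: [0.697, 0.717, -0.0, 0.0]
contact_force: [0.7, 0.1, -1.7]
opening: 0.493
finger_force: 0.0
```

Request:
send_rows --motion '[{"x":0,"y":0,"z":0,"rx":0,"ry":0,"rz":0,"jaw":7},{"x":0,"y":0,"z":0,"rx":0,"ry":0,"rz":0,"jaw":7},{"x":0,"y":0,"z":0,"rx":0,"ry":0,"rz":0,"jaw":7},{"x":0,"y":0,"z":0,"rx":0,"ry":0,"rz":0,"jaw":7},{"x":0,"y":0,"z":0,"rx":0,"ry":0,"rz":0,"jaw":7}]'

```text
clock: 13.05
tool_pos: [0.5395, -0.0361, 0.1355]
eef_rot: [0.697, 0.717, -0.0, -0.0]
contact_force: [0.7, -0.1, 0.1]
opening: 0.797
finger_force: 0.0
```

```bash
python3 -c "
from h import *
to([.541,.3205,.25])"
```

```text
t 13.05 p [ 0.5395 -0.0361  0.1355] zax [-0.  0. -1.] yaw_y 1.6 q [-0.08  0.72  0.1   1.91 -0.13  0.52  0.14] F [ 0.7 -0.1  0.1] M [-0.06  0.09  0.03] op 7.02 ff 0.0
shift cm [ 35.65   1.14 -11.45]
```

Request:
send_rows --motion '[{"x":0,"y":0,"z":-2,"rx":0,"ry":0,"rz":0,"jaw":7.5},{"x":0,"y":0,"z":-3,"rx":0,"ry":0,"rz":0,"jaw":8},{"x":0,"y":0,"z":-3.5,"rx":0,"ry":0,"rz":0,"jaw":8.5},{"x":0,"y":0,"z":-3,"rx":0,"ry":0,"rz":0,"jaw":8.5},{"x":0,"y":0,"z":0,"rx":0,"ry":0,"rz":0,"jaw":8.5}]'

```text
clock: 13.55
tool_pos: [0.5422, -0.0364, 0.2544]
eef_rot: [0.697, 0.717, 0.003, 0.003]
contact_force: [0.3, -0.1, 0.1]
opening: 0.965
finger_force: 0.0
```

Request:
send_rows --motion '[{"x":3.9,"y":0.1,"z":0,"rx":0,"ry":0,"rz":0,"jaw":8.5},{"x":3.9,"y":0.1,"z":0,"rx":0,"ry":0,"rz":0,"jaw":8.5},{"x":3.9,"y":0.1,"z":0,"rx":0,"ry":0,"rz":0,"jaw":8.5},{"x":3.9,"y":0.1,"z":0,"rx":0,"ry":0,"rz":0,"jaw":8.5},{"x":3.9,"y":0.1,"z":0,"rx":0,"ry":0,"rz":0,"jaw":8.5}]'

```text
clock: 14.05
tool_pos: [0.5383, 0.1604, 0.2495]
eef_rot: [0.697, 0.717, -0.001, -0.0]
contact_force: [0.3, -0.4, 0.4]
opening: 0.964
finger_force: 0.0
```

Request:
send_rows --motion '[{"x":3.9,"y":0.1,"z":0,"rx":0,"ry":0,"rz":0,"jaw":8.5},{"x":3.9,"y":0.1,"z":0,"rx":0,"ry":0,"rz":0,"jaw":8.5},{"x":3.9,"y":0.1,"z":0,"rx":0,"ry":0,"rz":0,"jaw":8.5},{"x":3.0,"y":0.1,"z":0,"rx":0,"ry":0,"rz":0,"jaw":8.5},{"x":1.4,"y":0.1,"z":0,"rx":0,"ry":0,"rz":0,"jaw":8.5}]'

```text
clock: 14.55
tool_pos: [0.5379, 0.3238, 0.2491]
eef_rot: [0.695, 0.719, -0.0, -0.001]
contact_force: [-0.2, -0.4, -0.6]
opening: 0.967
finger_force: 0.0
```

```bash
python3 -c "
from h import *
to([.541,.3205,.072])
s=snapshot('scene');t=snapshot('top')
for s,roi in((s,(225,170,340,320)),(t,(350,180,440,290))):
  h=cv2.cvtColor(s['img'],cv2.COLOR_RGB2HSV);H,S,V=[h[:,:,i].astype(int) for i in range(3)]
  y=((H>22)&(H<35)&(S>150)&(V>150)).astype(np.uint8)
  n,l,t,c=cv2.connectedComponentsWithStats(y)
  for i in range(1,n):
    w=ray(s,c[i],.106)[0]
    if np.hypot(*(w[:2]-[.538,-.034]))<.05: print(t[i,4],np.round(c[i],1),np.round(w,4))
  # dark flange
  m=((V<125)&(S<80)).astype(np.uint8)
  b=cv2.convexHull(blob(m,roi));
  p=ray(s,b[:,0,:],.106);print('flange',np.round(cv2.minEnclosingCircle((p[:,:2]*1e3).astype(np.float32)),1) if 0 else cv2.minEnclosingCircle((p[:,:2]*1e3).astype(np.float32)))
A=[cv2.resize(x['img'][190:320,225:355] if 0 else x['img'][sl],(400,400),interpolation=2) for x,sl in((snapshot('scene'),np.s_[190:310,235:355]),(snapshot('top'),np.s_[180:300,330:450]))]
cv2.imwrite('pics/seat.png',np.hstack(A)[:,:,::-1])"
```

```text
t 14.55 p [0.5379 0.3238 0.2491] zax [-0.002  0.001 -1.   ] yaw_y 1.88 q [-0.71  0.67  0.17  1.54 -0.14  0.94 -0.46] F [-0.2 -0.4 -0.6] M [-0.12  0.11  0.01] op 8.52 ff 0.0
shift cm [-0.36  0.34 17.71] 
4 [305.5 245. ] [0.5398 0.0008 0.106 ]
14 [280.5 257.5] [ 0.5419 -0.0701  0.106 ]
flange ((547.9276123046875, -42.224693298339844), 41.120384216308594)
1 [377. 233.] [ 0.5429 -0.0049  0.106 ]
8 [409. 233.] [ 0.5425 -0.0711  0.106 ]
3 [374.  234.7] [0.5395 0.0013 0.106 ]
flange ((536.2468872070312, -37.420589447021484), 35.35063171386719)
```

View pics/seat.png

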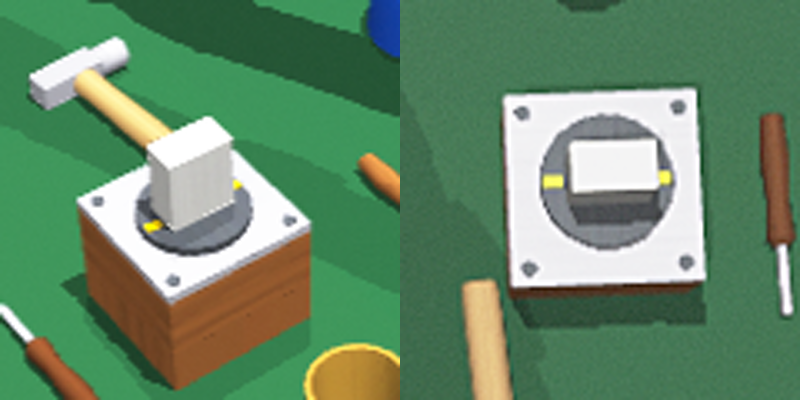

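The stake is flat on the plate with its marks square across the slot (top crop: marks at y≈180, plate aligned). Now I descend on the copper bowl's foot.

Request:
send_rows --motion '[{"x":-0.18,"y":0.17,"z":4,"rx":0,"ry":0,"rz":0,"jaw":8.5},{"x":-0.18,"y":0.17,"z":4,"rx":0,"ry":0,"rz":0,"jaw":8.5},{"x":0,"y":0,"z":4,"rx":0,"ry":0,"rz":0,"jaw":8.5},{"x":0,"y":0,"z":3,"rx":0,"ry":0,"rz":0,"jaw":8.5},{"x":0,"y":0,"z":2.3,"rx":0,"ry":0,"rz":0,"jaw":8.5}]'

```text
clock: 15.25
tool_pos: [0.543, 0.3127, 0.0757]
eef_rot: [0.698, 0.716, -0.002, 0.0]
contact_force: [-0.3, 0.5, 0.1]
opening: 0.963
finger_force: 0.0
```

```bash
python3 -c "
from h import *
to([.541,.3205,.072])
s=snapshot('top');print(ray(s,[394.2,230.1],.168))
s=snapshot('scene');print(ray(s,[235+191*.3,190+143*.3],.168))"
```

```text
t 15.25 p [0.543  0.3127 0.0757] zax [-0.002 -0.003 -1.   ] yaw_y 1.4 q [-0.66  0.89  0.12  1.68 -0.17  0.58 -0.42] F [-0.3  0.5  0.1] M [-0.05  0.06 -0.  ] op 8.48 ff 0.0
shift cm [ 0.79 -0.18  0.37] 
[[ 0.53960529 -0.03577827  0.168     ]]
[[ 0.54518805 -0.0362943   0.168     ]]
```

Request:
send_rows --motion '[{"x":0,"y":0,"z":0,"rx":0,"ry":0,"rz":0,"jaw":8.5},{"x":0,"y":0,"z":0,"rx":0,"ry":0,"rz":0,"jaw":8.5},{"x":0,"y":0,"z":0,"rx":0,"ry":0,"rz":0,"jaw":8.5},{"x":0,"y":0,"z":0,"rx":0,"ry":0,"rz":0,"jaw":8.5},{"x":0,"y":0,"z":0,"rx":0,"ry":0,"rz":0,"jaw":8.5}]'

```text
clock: 15.85
tool_pos: [0.5434, 0.3168, 0.0782]
eef_rot: [0.697, 0.717, 0.001, 0.0]
contact_force: [0.1, 0.1, 0.5]
opening: 0.964
finger_force: 0.0
```

```bash
python3 -c "
from h import *
to([.541,.3205,.072],1.6)"
```

```text
t 15.85 p [0.5434 0.3168 0.0782] zax [ 0.001  0.001 -1.   ] yaw_y 1.61 q [-0.67  0.89  0.12  1.67 -0.17  0.59 -0.42] F [0.1 0.1 0.5] M [-0.08  0.04 -0.01] op 8.49 ff 0.0
shift cm [ 0.37 -0.23  0.62] rz 0.000
```

Request:
send_rows --motion '[{"x":0.37,"y":-0.23,"z":0,"rx":0,"ry":0,"rz":0,"jaw":8.5},{"x":0,"y":0,"z":0.5,"rx":0,"ry":0,"rz":0,"jaw":6},{"x":0,"y":0,"z":0,"rx":0,"ry":0,"rz":0,"jaw":5},{"x":0,"y":0,"z":0,"rx":0,"ry":0,"rz":0,"jaw":3.3},{"x":0,"y":0,"z":0,"rx":0,"ry":0,"rz":0,"jaw":3.3}]' --grip_force 35

```text
clock: 16.35
tool_pos: [0.5407, 0.3201, 0.0724]
eef_rot: [0.697, 0.717, -0.0, 0.0]
contact_force: [0.6, 0.6, -0.4]
opening: 0.628
finger_force: 0.0
```

Request:
send_rows --motion '[{"x":0,"y":0,"z":0,"rx":0,"ry":0,"rz":0,"jaw":3.3},{"x":0,"y":0,"z":0,"rx":0,"ry":0,"rz":0,"jaw":3.3},{"x":0,"y":0,"z":0,"rx":0,"ry":0,"rz":0,"jaw":3.3},{"x":0,"y":0,"z":0,"rx":0,"ry":0,"rz":0,"jaw":3.3},{"x":0,"y":0,"z":0,"rx":0,"ry":0,"rz":0,"jaw":3.3}]'

```text
clock: 16.85
tool_pos: [0.5412, 0.3202, 0.0727]
eef_rot: [0.697, 0.717, 0.0, 0.0]
contact_force: [1.4, 0.1, 1.0]
opening: 0.415
finger_force: 35.0
```

```bash
python3 -c "
from h import *
rep()"
```

```text
t 16.85 p [0.5412 0.3202 0.0727] zax [ 0.001  0.    -1.   ] yaw_y 1.6 q [-0.67  0.9   0.12  1.68 -0.18  0.58 -0.42] F [1.4 0.1 1. ] M [ 0.02 -0.25 -0.04] op 3.66 ff 35.0
```

Request:
send_rows --motion '[{"x":0,"y":0,"z":-2,"rx":0,"ry":0,"rz":0,"jaw":3.3},{"x":0,"y":0,"z":-4,"rx":0,"ry":0,"rz":0,"jaw":3.3},{"x":0,"y":0,"z":-4.5,"rx":0,"ry":0,"rz":0,"jaw":3.3},{"x":0,"y":0,"z":-4.5,"rx":0,"ry":0,"rz":0,"jaw":3.3},{"x":0,"y":0,"z":-4,"rx":0,"ry":0,"rz":0,"jaw":3.3}]'

```text
clock: 17.35
tool_pos: [0.5399, 0.3199, 0.2642]
eef_rot: [0.697, 0.717, -0.0, -0.0]
contact_force: [-0.1, 1.0, -2.3]
opening: 0.409
finger_force: 35.0
```

Request:
send_rows --motion '[{"x":0,"y":0,"z":0,"rx":0,"ry":0,"rz":0,"jaw":3.3},{"x":-2,"y":0,"z":0,"rx":0,"ry":0,"rz":0,"jaw":3.3},{"x":-4,"y":0,"z":0,"rx":0,"ry":0,"rz":0,"jaw":3.3},{"x":-4,"y":0,"z":0,"rx":0,"ry":0,"rz":0,"jaw":3.3},{"x":-4,"y":0,"z":0,"rx":0,"ry":0,"rz":0,"jaw":3.3}]'

```text
clock: 17.85
tool_pos: [0.5429, 0.1786, 0.2608]
eef_rot: [0.697, 0.717, -0.002, -0.001]
contact_force: [1.2, -0.7, -1.1]
opening: 0.414
finger_force: 35.0
```

```bash
python3 -c "
from h import *
to([.54,-.036,.265],1.6)"
```

```text
t 17.85 p [0.5429 0.1786 0.2608] zax [-0.004 -0.001 -1.   ] yaw_y 1.66 q [-0.5   0.58  0.17  1.7  -0.12  0.88 -0.25] F [ 1.2 -0.7 -1.1] M [-0.11 -0.02  0.  ] op 3.64 ff 35.0
shift cm [-21.45  -0.91  -0.39] rz 0.001
```

Request:
send_rows --motion '[{"x":-4,"y":-0.1,"z":0,"rx":0,"ry":0,"rz":0,"jaw":3.3},{"x":-4,"y":-0.1,"z":0,"rx":0,"ry":0,"rz":0,"jaw":3.3},{"x":-4,"y":-0.1,"z":0,"rx":0,"ry":0,"rz":0,"jaw":3.3},{"x":-4,"y":-0.1,"z":0,"rx":0,"ry":0,"rz":0,"jaw":3.3},{"x":-2.8,"y":-0.1,"z":0,"rx":0,"ry":0,"rz":0,"jaw":3.3}]'

```text
clock: 18.35
tool_pos: [0.5431, -0.0112, 0.2611]
eef_rot: [0.698, 0.716, -0.002, -0.001]
contact_force: [0.1, 0.3, -1.8]
opening: 0.414
finger_force: 35.0
```

Request:
send_rows --motion '[{"x":-2.4,"y":-0.1,"z":0,"rx":0,"ry":0,"rz":0,"jaw":3.3},{"x":0,"y":0,"z":0,"rx":0,"ry":0,"rz":0,"jaw":3.3},{"x":0,"y":0,"z":0,"rx":0,"ry":0,"rz":0,"jaw":3.3},{"x":0,"y":0,"z":0,"rx":0,"ry":0,"rz":0,"jaw":3.3},{"x":0,"y":0,"z":0,"rx":0,"ry":0,"rz":0,"jaw":3.3}]'

```text
clock: 18.85
tool_pos: [0.5443, -0.0301, 0.2621]
eef_rot: [0.696, 0.718, -0.0, -0.001]
contact_force: [0.1, 0.2, -2.0]
opening: 0.413
finger_force: 35.0
```

```bash
python3 -c "
from h import *
to([.54,-.036,.265],1.6)
s=snapshot('scene');A=cv2.resize(s['img'][130:310,215:395],(580,580),interpolation=2)
cv2.imwrite('pics/hang.png',A[:,:,::-1])"
```

```text
t 18.85 p [ 0.5443 -0.0301  0.2621] zax [-0.001  0.001 -1.   ] yaw_y 1.75 q [-0.12  0.54  0.15  1.77 -0.11  0.84  0.11] F [ 0.1  0.2 -2. ] M [-0.07  0.07 -0.05] op 3.64 ff 35.0
shift cm [-0.57 -0.45 -0.29] rz 0.003
```

View pics/hang.png

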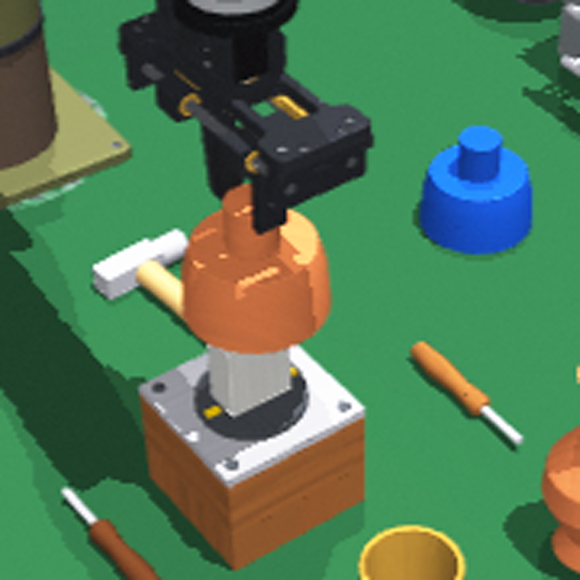

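The bowl hangs level from its foot (foot at about (251,220) in the crop), just above the stake head. I'll correct xy, settle, and compare the bowl axis with the TCP in the images.

Request:
send_rows --motion '[{"x":-0.57,"y":-0.45,"z":0,"rx":0,"ry":0,"rz":0,"jaw":3.3},{"x":0,"y":0,"z":0,"rx":0,"ry":0,"rz":0,"jaw":3.3},{"x":0,"y":0,"z":0,"rx":0,"ry":0,"rz":0,"jaw":3.3},{"x":0,"y":0,"z":0,"rx":0,"ry":0,"rz":0,"jaw":3.3},{"x":0,"y":0,"z":0,"rx":0,"ry":0,"rz":0,"jaw":3.3}]'

```text
clock: 19.4
tool_pos: [0.5403, -0.0375, 0.2625]
eef_rot: [0.697, 0.717, 0.0, -0.0]
contact_force: [-0.3, 0.4, -2.4]
opening: 0.414
finger_force: 35.0
```

```bash
python3 -c "
from h import *
to([.54,-.036,.265],1.6)
p=get_state()['tool_pos']
s=snapshot('scene')
h=cv2.cvtColor(s['img'],cv2.COLOR_RGB2HSV);H,S,V=[h[:,:,i].astype(int) for i in range(3)]
m=((S>110)&((H<16)|(H>178))&(V>70)).astype(np.uint8)
b=blob(m,(260,185,330,242));x0,y0,w,hh=cv2.boundingRect(b)
f=240/np.tan(np.radians(s['vertical_fov']/2));E=s['extrinsics']
rows=[(v,b[b[:,1]==v,0].min(),b[b[:,1]==v,0].max()) for v in range(205,240,6) if (b[:,1]==v).any()]
for z in(.0,.02,.04):
  c=E[:3,:3].T@(np.array([p[0],p[1],p[2]-.0727+z])-E[:3,3]);print('axis px',s['cx']-f*c[0]/c[2],s['cy']+f*c[1]/c[2],'px/m',-f/c[2])
print(x0,y0,w,hh,[tuple(map(int,r)) for r in rows])"
```

```text
t 19.4 p [ 0.5403 -0.0375  0.2625] zax [ 0.  0. -1.] yaw_y 1.62 q [-0.11  0.54  0.15  1.79 -0.11  0.83  0.12] F [-0.3  0.4 -2.4] M [-0.06  0.05 -0.05] op 3.65 ff 35.0
shift cm [ 0.15 -0.02 -0.25] rz 0.000
axis px 290.2177129136952 224.68658101462867 px/m 445.39311286350096
axis px 289.7695667790608 217.88673697642287 px/m 450.68945407900105
axis px 289.31063422200145 210.92322759659842 px/m 456.11327284979404
267 187 47 53 [(205, 270, 300), (211, 268, 311), (217, 268, 312), (223, 267, 313), (229, 269, 311), (235, 274, 305)]
```

The bowl axis matches the TCP axis to within a pixel. Lowering.

Request:
send_rows --motion '[{"x":0.12,"y":0,"z":1.2,"rx":0,"ry":0,"rz":0,"jaw":3.3},{"x":0,"y":0,"z":1.5,"rx":0,"ry":0,"rz":0,"jaw":3.3},{"x":0,"y":0,"z":1.5,"rx":0,"ry":0,"rz":0,"jaw":3.3},{"x":0,"y":0,"z":1.2,"rx":0,"ry":0,"rz":0,"jaw":3.3},{"x":0,"y":0,"z":0.8,"rx":0,"ry":0,"rz":0,"jaw":3.3}]'

```text
clock: 19.95
tool_pos: [0.5399, -0.0364, 0.1996]
eef_rot: [0.697, 0.717, -0.0, -0.0]
contact_force: [0.0, 0.2, -2.6]
opening: 0.413
finger_force: 35.0
```

Request:
send_rows --motion '[{"x":0,"y":0,"z":0.3,"rx":0,"ry":0,"rz":0,"jaw":3.3},{"x":0,"y":0,"z":0,"rx":0,"ry":0,"rz":0,"jaw":3.3},{"x":0,"y":0,"z":0,"rx":0,"ry":0,"rz":0,"jaw":3.3},{"x":0,"y":0,"z":0,"rx":0,"ry":0,"rz":0,"jaw":3.3},{"x":0,"y":0,"z":0,"rx":0,"ry":0,"rz":0,"jaw":3.3}]'

```text
clock: 20.45
tool_pos: [0.5405, -0.0365, 0.198]
eef_rot: [0.697, 0.717, 0.0, 0.0]
contact_force: [0.5, 0.2, -2.5]
opening: 0.416
finger_force: 35.0
```

```bash
python3 -c "
from h import *
to([.54,-.036,.1907],1.6)"
```

```text
t 20.45 p [ 0.5405 -0.0365  0.198 ] zax [ 0.001  0.    -1.   ] yaw_y 1.61 q [-0.1   0.62  0.13  1.86 -0.12  0.67  0.13] F [ 0.5  0.2 -2.5] M [-0.1   0.05  0.  ] op 3.67 ff 35.0
shift cm [ 0.05 -0.05  0.73] rz 0.000
```

Request:
send_rows --motion '[{"x":0.05,"y":-0.05,"z":0.2,"rx":0,"ry":0,"rz":0,"jaw":3.3},{"x":0,"y":0,"z":0.2,"rx":0,"ry":0,"rz":0,"jaw":3.3},{"x":0,"y":0,"z":0.2,"rx":0,"ry":0,"rz":0,"jaw":3.3},{"x":0,"y":0,"z":0,"rx":0,"ry":0,"rz":0,"jaw":3.3},{"x":0,"y":0,"z":0,"rx":0,"ry":0,"rz":0,"jaw":3.3}]'

```text
clock: 20.95
tool_pos: [0.5396, -0.036, 0.1914]
eef_rot: [0.697, 0.717, -0.0, -0.0]
contact_force: [0.2, 0.5, -1.9]
opening: 0.418
finger_force: 35.0
```

Request:
send_rows --motion '[{"x":0,"y":0,"z":0.1,"rx":0,"ry":0,"rz":0,"jaw":3.3},{"x":0,"y":0,"z":0.06,"rx":0,"ry":0,"rz":0,"jaw":3.3},{"x":0,"y":0,"z":0.04,"rx":0,"ry":0,"rz":0,"jaw":3.3},{"x":0,"y":0,"z":0,"rx":0,"ry":0,"rz":0,"jaw":3.3},{"x":0,"y":0,"z":0,"rx":0,"ry":0,"rz":0,"jaw":3.3}]'

```text
clock: 21.45
tool_pos: [0.5399, -0.036, 0.1903]
eef_rot: [0.697, 0.717, 0.0, 0.0]
contact_force: [-1.1, 0.1, 5.3]
opening: 0.412
finger_force: 35.0
```

```bash
python3 -c "
from h import *
to([.54,-.036,.1907],1.6)"
```

```text
t 21.45 p [ 0.5399 -0.036   0.1903] zax [ 0.001  0.    -1.   ] yaw_y 1.6 q [-0.1   0.63  0.13  1.87 -0.13  0.65  0.14] F [-1.1  0.1  5.3] M [-0.04  0.45  0.04] op 3.63 ff 35.0
shift cm [ 0.    0.01 -0.04] rz -0.000
```

Contact with the stake top at the expected height. Now I release and retreat.

Request:
send_rows --motion '[{"x":0,"y":0,"z":0,"rx":0,"ry":0,"rz":0,"jaw":4.2},{"x":0,"y":0,"z":0,"rx":0,"ry":0,"rz":0,"jaw":5},{"x":0,"y":0,"z":0,"rx":0,"ry":0,"rz":0,"jaw":6},{"x":0,"y":0,"z":0,"rx":0,"ry":0,"rz":0,"jaw":7},{"x":0,"y":0,"z":0,"rx":0,"ry":0,"rz":0,"jaw":8}]'

```text
clock: 21.95
tool_pos: [0.5396, -0.036, 0.1894]
eef_rot: [0.697, 0.717, -0.0, -0.0]
contact_force: [0.1, -0.2, 0.5]
opening: 0.817
finger_force: 0.0
```

Request:
send_rows --motion '[{"x":0,"y":0,"z":0,"rx":0,"ry":0,"rz":0,"jaw":8},{"x":0,"y":0,"z":0,"rx":0,"ry":0,"rz":0,"jaw":8},{"x":0,"y":0,"z":-0.5,"rx":0,"ry":0,"rz":0,"jaw":8},{"x":0,"y":0,"z":-2,"rx":0,"ry":0,"rz":0,"jaw":8},{"x":0,"y":0,"z":-3,"rx":0,"ry":0,"rz":0,"jaw":8}]'

```text
clock: 22.45
tool_pos: [0.5385, -0.0359, 0.2442]
eef_rot: [0.697, 0.717, -0.001, -0.001]
contact_force: [1.0, -0.1, -0.2]
opening: 0.911
finger_force: 0.0
```

Request:
send_rows --motion '[{"x":0,"y":0,"z":-3,"rx":0,"ry":0,"rz":0,"jaw":8},{"x":0,"y":0,"z":-3,"rx":0,"ry":0,"rz":0,"jaw":8},{"x":4,"y":0,"z":0,"rx":0,"ry":0,"rz":0,"jaw":8},{"x":4,"y":0,"z":0,"rx":0,"ry":0,"rz":0,"jaw":8},{"x":4,"y":0,"z":0,"rx":0,"ry":0,"rz":0,"jaw":8}]'

```text
clock: 22.95
tool_pos: [0.5363, 0.0851, 0.3053]
eef_rot: [0.698, 0.717, 0.001, 0.0]
contact_force: [1.0, -0.0, -0.1]
opening: 0.907
finger_force: 0.0
```

Request:
send_rows --motion '[{"x":4,"y":0,"z":0,"rx":0,"ry":0,"rz":0,"jaw":8},{"x":4,"y":0,"z":0,"rx":0,"ry":0,"rz":0,"jaw":8},{"x":2,"y":0,"z":0,"rx":0,"ry":0,"rz":0,"jaw":8},{"x":0,"y":0,"z":0,"rx":0,"ry":0,"rz":0,"jaw":8},{"x":0,"y":0,"z":0,"rx":0,"ry":0,"rz":0,"jaw":8}]'

```text
clock: 23.45
tool_pos: [0.5335, 0.1832, 0.3047]
eef_rot: [0.697, 0.717, -0.0, 0.0]
contact_force: [0.0, 0.0, -0.2]
opening: 0.913
finger_force: 0.0
```

```bash
python3 -c "
from h import *
rep()
t=snapshot('top');s=snapshot('scene')
h=cv2.cvtColor(t['img'],cv2.COLOR_RGB2HSV);H,S,V=[h[:,:,i].astype(int) for i in range(3)]
g=blob(((S>70)&(H<22)&(V>205)).astype(np.uint8),(360,190,430,265));c,wh,a=cv2.fitEllipse(g);print(c,wh,ray(t,c,.173))
A=[cv2.resize(x,(400,400),interpolation=2) for x in (s['img'][170:310,225:365],t['img'][120:400,240:520])]
cv2.imwrite('pics/fin.png',np.hstack(A)[:,:,::-1])"
```

```text
t 23.45 p [0.5335 0.1832 0.3047] zax [ 0.    -0.001 -1.   ] yaw_y 1.61 q [-0.51  0.52  0.17  1.66 -0.1   0.97 -0.29] F [ 0.   0.  -0.2] M [-0.05  0.06  0.01] op 8.04 ff 0.0
(393.40545654296875, 229.87606811523438) (43.23097229003906, 44.191383361816406) [[ 0.53931837 -0.033841    0.173     ]]
```

View pics/fin.png

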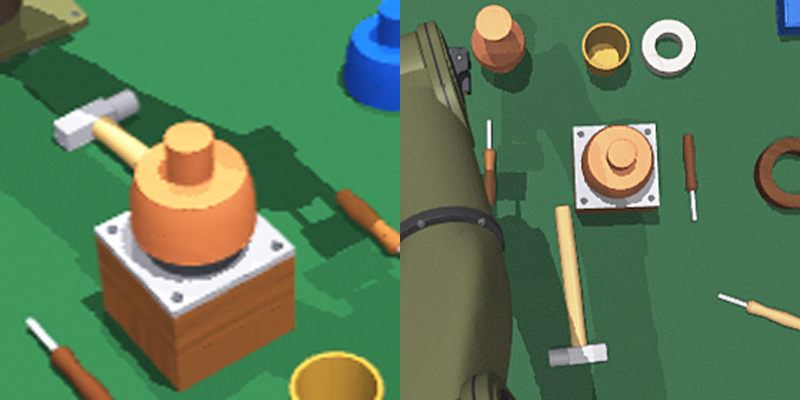

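The bowl hangs level over the stake, centred to about 2 mm, and nothing else has moved. Handing in.

```bash
python3 -c "
from plant import *
print(finish_job())"
```

```text
the job is handed in; nothing more can be done
None
```

I handed the job in at about 23.5 s: the stake is seated flat and locked square across the slot, the copper bowl hangs level on it, centred to about 2 mm, and the other things look unmoved in the last pictures. No verdict came back.

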